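# Seat a chip carrier in the corner of its alignment nest

### The arm

A 6-joint arm with a two-finger parallel gripper is mounted at the origin on a cart in front of the work surface, level with it; the furniture and walls round the work are solid. World frame = base frame: x ahead of the robot, y to its left, z up, the work surface at z = 0. Lengths are in mm, angles in degrees, forces in N, time in s.
With the tool pointing down it reaches from about 350 to 850 mm from the base axis. Payload 8.1 kg.
Tool frame: the origin (TCP) lies midway between the tips of the shut fingers; the grasp point (between the pads) lies 19 mm behind it; z points along the fingers, y is the direction in which the jaws open and shut (so a half turn about z gives the same grasp; the last joint's range is limited). The gripper opens to 85 mm and grips with 20 to 120 N. Pads are 22 mm wide; open, the fingers measure 114 mm over their backs; the gripper's body (76 mm by 85 mm) begins 54 mm behind the grasp point. The pads swing forward as they close: fully open they stand 13 mm farther back than shut.
Start: joints at [61.57, 7.471, 85.268, -0, 87.261, -4.893], TCP at [239.585, 550.095, 231.292] pointing down, gripper open.
Joint ranges: [-169.43, 169.43], [-51.17, 129.36], [1.28, 143.12], [-76.62, 256.62], [0, 156.53], [-152.29, 152.29]. Speed limits (degrees/s): [136.94, 136.94, 159.86, 180, 180, 180].

### API

Orientations are given as [roll, pitch, yaw] about the fixed x, y, z axes, in that order (R = Rz(yaw) Ry(pitch) Rx(roll)).
In Python, from bench import telemetry, snapshot, camera_params, job gives the robot as it stands. The module is installed in compiled form; this text tells all that it offers.
- The arm moves only by the shell command python3 -m jog 'ROWS' [FORCE]. ROWS is JSON, a list that holds one entry, the list of rows, each a list of 7 numbers: the shift along the tool's x, y, z in units of 50 mm (1.0 is 50 mm), then the turn, a rotation vector about the tool's x, y, z in units of 2 pi rad (1.0 is 2 pi rad), then the opening, from 0 (shut) to 1 (fully open). In form: [[[dx, dy, dz, rx, ry, rz, claw], ...]]. A call has 1 to 12 rows; each row shifts and turns the commanded pose from where the row before left it, along the tool's axes as they then stand; what a row does not reach is not made up. A row lasts 1/8 s, in which the tool goes at most 62.5 mm and 10.7 degrees, less where a joint would pass 70% of its speed; a pose out of reach is approached as far as the arm can. A call with a number of a shift or a turn outside -1 to 1 is refused whole. A call with a gripper value outside its range is refused whole. The fingers move at their own pace and stop on an object; FORCE is the grip in N (left out, the last holds). Time passes only in rows, so rows that do not move let the fingers close. It gives the time, the measured TCP pose, the force and the opening at its end, in the units of the state.
- telemetry.sense(): the state, without advancing time (a new reading comes with each control period).
- snapshot(name): name is "scene" or "top"; returns (picture, depth): 480x640x3 uint8, red, green, blue; 480x640 float32, mm along the optical axis (not along the pixel's ray), 0 where there is no reading.
- camera_params(name): a dict with "K" (3x3 intrinsics, pixels), "D" ([k1, k2, p1, p2, k3] as OpenCV has them; the pictures are not rectified), "extrinsics" (4x4, takes a point from camera to world coordinates). Camera axes: x right, y down, z forward; pixel columns grow to the right and rows downward; lengths in mm; the calibration is good to about 2 mm. A picture is of the moment at which its call begins. camera_params takes no time and is no camera call.
- job.hand_in(): hands the job in, once; it reports no verdict.
The state is a dict: "time": time; "joint_pos": joint angles; "qd": joint speeds; "joint_efforts": joint torques, N m; "tool_pos": TCP position; "tcp_rot": TCP orientation; "ft_force": force on the tool from outside, world axes, zero at the start; "wrist_torque": the same for the moment, N m; "finger_gap": finger opening in mm.
Only numpy, scipy, OpenCV 4.12 (cv2) and the standard library are available. Lean on these libraries where they do the work, as an engineer would, in place of code of your own. Each camera call takes 0.05 s, during which the arm holds its last target. There are 200 camera calls.

### The job

Push the chip carrier sideways on the base plate until its long side lies flat against the long rail, then slide it along the rail, keeping it against the rail, past the spring roller until it is fully home in the corner between the rail and the end stop with the roller clicked into the slot in its side. The carrier must never be lifted or tipped off the plate, the bare chip on its top must not be touched, and the lens case, the tweezers and the lens tube nearby must be left where they are. Finish with the hand clear.

Things in the scene. Friction and masses are not known exactly. Their poses are not given: they have to be found in the camera images.
- nest: Alignment nest fixed on the table: aluminium base plate 130 (x) x 250 (y) x 12 mm carrying rail, end stop and roller. Origin: centre of its underside, on the table. x points away from the robot (turned up to 0.35 rad), y to the left along the rail. Carrier home: its origin at x = +25, y = +50 mm here, long side along the rail.
- corner (a point): The corner the carrier goes into, where the faces of rail and end stop meet, on the plate's top: nest x +45, y +85 mm, 12 mm above the table. Steel rail: along y on the nest's far side, face at x = +45, y -119 to +119 mm, 16 mm thick, 10 mm high above the plate. Steel end stop: face at y = +85 mm, from the rail to x = +1, 10 mm high.
- housing (a point): Top centre of the grey plunger housing that stands opposite the rail (nest x -53 to -19, y +47 to +78 mm, 18 mm high above the plate). Its spring roller (upright, 12 mm diameter, centre at nest y = +62.5 mm, up to x = +9.5 mm) points at the rail.
- carrier: Chip carrier: loose dark metal block 40 (x) x 70 (y) x 14 mm, about 0.12 kg, slides easily (friction about 0.2 on the nest), corners bevelled 4 x 8 mm; two slots 10 mm wide, 4 mm deep in each long side, 12 mm either way of the middle. Starts flat on the plate, clear of the rail. Origin: centre of its underside; y: its long axis, towards the end stop (within 0.45 rad). Top 26 mm above table.
- chip: The bare chip on its white submount, 13 x 24 mm and 1.5 mm high, in the middle of the carrier's top; not to be touched. Origin: centre of its underside.
- plunger (a joint): How far the spring roller is pressed back from the rail, m: 0 free, about 0.0045 while it rides on the carrier's side, about 0.0025 when clicked into the slot; spring 450 N/m with 1.35 N preload, so it resists with about 2 to 4 N.
- lens_case: Round white lens case, 57 mm across, 20 mm high, on the table beyond the nest's right end; bystander. Origin: centre of its underside.
- tweezers: Steel tweezers, 11 x 112 x 6 mm, lying on the table in front of the nest's left half; bystander. Origin: centre of the underside, y along their length.
- lens_tube: Black lens tube standing on end, 30 mm across, 45 mm high, on the table beyond the nest's left end; bystander. Origin: centre of its underside.
There are look-alikes about, which are no part of the job. What is shaped like the carrier but yellow is not meant.

How it is judged (in metres and radians):
On the way, in this order (a step that is already met when the one before it is completed fails the run):
1. the carrier's long side lies flat against the rail, still well short of the roller (x of carrier in the frame of nest above 0.0228 m and angle between the x axis of carrier and the x axis of nest, either way round below 0.05 rad and y of carrier in the frame of nest below 0.005 m), for 0.2 s.
2. the carrier comes up to the roller, still along the rail (x of carrier in the frame of nest above 0.021 m and angle between the x axis of carrier and the x axis of nest, either way round below 0.1 rad and y of carrier in the frame of nest between 0.01 and 0.032 m).
At the end, for the whole second after the job is handed in: The carrier lies flat on the plate at rest, its side within 1.8 mm of the rail and its end within 2 mm of the end stop, square within 0.04 rad, the roller clicked into its side slot (pressed back 1.0 to 3.6 mm) (x of carrier in the frame of nest above 0.0232 m and y of carrier in the frame of nest above 0.048 m and angle between the x axis of carrier and the x axis of nest, either way round below 0.04 rad and z of carrier in the frame of nest below 0.0145 m and angle between carrier's own z axis and vertical below 0.05 rad and value of joint plunger between 0.001 and 0.0036 m and linear speed of carrier below 0.01 m/s); the robot touches nothing.
It fails at once if the carrier is lifted more than 6 mm off the plate or tipped by more than 0.15 rad (z of carrier in the frame of nest above 0.018 m or angle between carrier's own z axis and vertical above 0.15 rad).
It fails at once if the robot touches the chip (contact force between any of the arm, the fingers and chip above 0.5 N).
It fails at once if the lens case, the tweezers or the lens tube is moved by more than 15 mm (distance of any of lens_case, tweezers, lens_tube from where it was at the start of the episode above 0.015 m).
It also fails if it takes over 45 s, if anything falls off the work surface, if the arm or the gripper's body presses on something with over 40 N, if the wrist force passes 120 N, or if a joint passes its speed limit or range.

## Working session

There is one attempt and no reset: what is moved stays moved. The work goes in short steps, Python scripts to look and compute and a shell command to move; the robot and the scene stay as the last step left them, time stands still between calls to the robot, and variables do not carry over. Pictures are saved under pics/ and viewed, about 8 in all and at most 12, crops included, and the job is handed in when it is done.

```bash
mkdir -p pics; cat > h.py <<'E'
import numpy as np, cv2
from bench import telemetry, snapshot, camera_params
def grab(n,tag):
    p,d=snapshot(n); cv2.imwrite(f'pics/{tag}.png',cv2.cvtColor(p,cv2.COLOR_RGB2BGR)); np.savez(f'{tag}.npz',p=p,d=d); return p,d
def onplane(n,uv,z):
    c=camera_params(n);K=np.array(c['K'],float);D=np.array(c['D'],float);T=np.array(c['extrinsics'],float)
    q=cv2.undistortPoints(np.array(uv,float).reshape(-1,1,2),K,D).reshape(-1,2)
    r=np.c_[q,np.ones(len(q))]@T[:3,:3].T;o=T[:3,3]
    return o+r*((z-o[2])/r[:,2])[:,None]
E
python3 - <<'E'
from h import *
for n in('top','scene'):
    grab(n,n+'0');c=camera_params(n);print(n,np.round(c['K'],1).tolist(),c['D'],np.round(c['extrinsics'],3).tolist())
print(telemetry.sense())
E
```

```text
top [[483.6, 0.0, 322.6], [0.0, 483.6, 241.4], [0.0, 0.0, 1.0]] [0.04418919 0.         0.         0.         0.        ] [[0.009, -0.993, 0.122, 457.369], [-1.0, -0.008, 0.007, -40.37], [-0.006, -0.122, -0.993, 949.092], [0.0, 0.0, 0.0, 1.0]]
scene [[612.5, 0.0, 320.4], [0.0, 612.5, 237.7], [0.0, 0.0, 1.0]] [-0.21562851  0.          0.          0.          0.        ] [[0.852, -0.348, 0.39, 187.117], [-0.522, -0.536, 0.663, -684.664], [-0.022, -0.769, -0.639, 697.535], [0.0, 0.0, 0.0, 1.0]]
{'time': 0.1, 'joint_pos': array([ 6.15702922e+01,  7.51102432e+00,  8.53226595e+01,  6.64636645e-04,
        8.72611152e+01, -4.89107797e+00]), 'qd': array([-0.02367782, -0.0787881 , -0.1601754 , -0.05774996,  0.04999064,
       -0.06741617]), 'joint_efforts': array([ 1.12192789e-03, -5.70944130e+01, -5.01944804e+01, -2.73567721e-04,
        8.06600496e-03,  5.21686741e-05]), 'tool_pos': array([239.34413853, 549.66344035, 230.3504328 ]), 'tcp_rot': array([-1.79905603e+02, -8.74413282e-03,  1.56461331e+02]), 'ft_force': array([ 0.15414299,  0.12239312, -0.82263045]), 'wrist_torque': array([ 0.01291961, -0.01161279, -0.05239758]), 'finger_gap': 85.23970535805041}
```

View pics/top0.png

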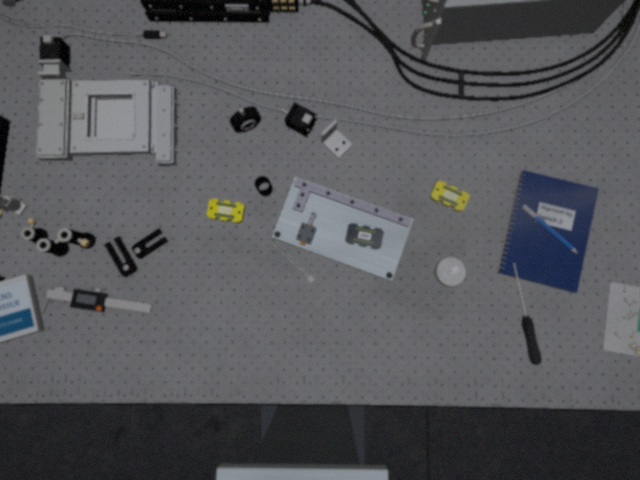

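View pics/scene0.png

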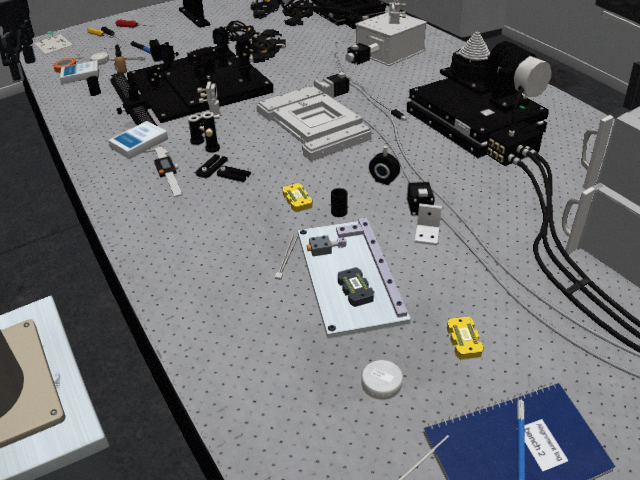

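The top view shows the nest as a bright plate at about (343,228), with the rail on its far edge from (297,182) to (411,217), and the housing at (307,233). 

What could pass for the carrier: the dark block at (365,236) on the plate, and the yellow ones at (225,211) and (450,195). By the description I choose the dark one. I'll check it in a close crop and measure it.

```bash
cat > meas.py <<'E'
from h import *
import sys
def nestfit(p):
    hsv=cv2.cvtColor(p,cv2.COLOR_RGB2HSV); 
    m=((hsv[...,2]>140)).astype(np.uint8); m[:150]=0;m[300:]=0;m[:,:262]=0;m[:,425:]=0
    m=cv2.morphologyEx(m,cv2.MORPH_CLOSE,np.ones((5,5)))
    c=max(cv2.findContours(m,0,1)[0],key=cv2.contourArea); return c
def carrierfit(p):
    g=p.max(2); m=(g<95).astype(np.uint8); m[:150]=0;m[300:]=0;m[:,:262]=0;m[:,425:]=0
    m=cv2.morphologyEx(m,cv2.MORPH_CLOSE,np.ones((7,7)))
    return [c for c in cv2.findContours(m,0,1)[0] if cv2.contourArea(c)>100]
if __name__=='__main__':
    p=np.load('top0.npz')['p']
    c=nestfit(p); print('nest area',cv2.contourArea(c))
    w=onplane('top',c.reshape(-1,2),12); r=cv2.minAreaRect(w[:,:2].astype(np.float32)); print(r, np.round(cv2.boxPoints(r),1).tolist())
    im=cv2.cvtColor(p,cv2.COLOR_RGB2BGR)[165:290,260:425]; 
    for k in carrierfit(p):
        w=onplane('top',k.reshape(-1,2),26); print('dark',cv2.boundingRect(k),cv2.minAreaRect(w[:,:2].astype(np.float32)))
    im=cv2.resize(im,None,fx=4.8,fy=4.8,interpolation=2); 
    cv2.drawContours(im,[((k-[260,165])*4.8).astype(int) for k in [c]+carrierfit(p)],-1,(0,0,255),1)
    cv2.imwrite('pics/crop0.png',im)
E
python3 meas.py
```

```text
nest area 5819.0
((593.6000366210938, -69.47734069824219), (247.6095428466797, 112.90772247314453), 69.95469665527344) [[498.1000061035156, -166.39999389648438], [604.2000122070312, -205.10000610351562], [689.0999755859375, 27.5], [583.0, 66.19999694824219]]
dark (346, 224, 37, 25) ((582.4472045898438, -112.95599365234375), (67.10270690917969, 38.707881927490234), 78.58899688720703)
dark (297, 224, 18, 20) ((586.7763061523438, -1.5547962188720703), (27.977245330810547, 33.850040435791016), 69.18254852294922)
dark (262, 175, 14, 28) ((674.0108642578125, 72.58050537109375), (53.677337646484375, 25.38296890258789), 1.2967804670333862)
```

View pics/crop0.png

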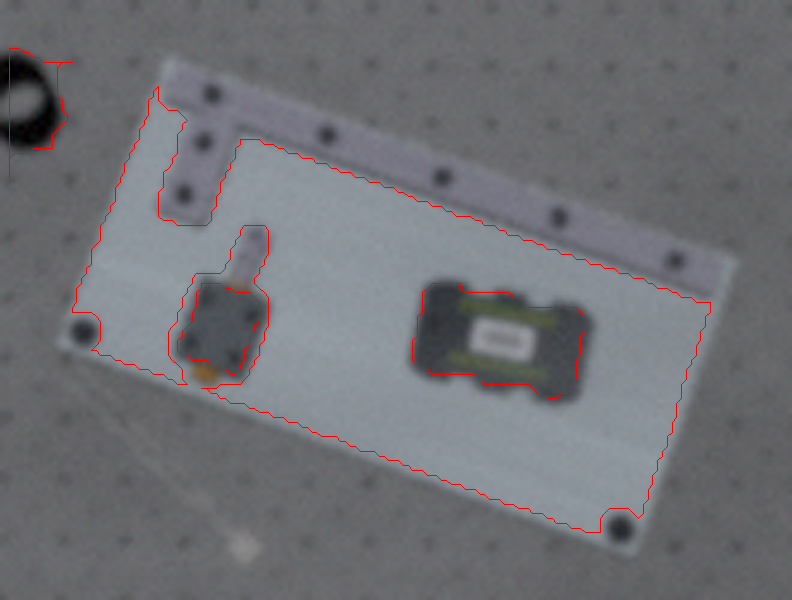

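The crop confirms the dark carrier, with white submount and chip at crop (500,340). The nest's near corners are at crop (58,345) and (635,553), and the inner corner between rail and stop is at about (243,127). The tweezers show faintly around (170,470). Next I'll fit the nest pose from these points and check it against the given sizes.

```bash
cat > pose.py <<'E'
from meas import *
px=lambda a:np.array(a)/4.8+[260,165]-0.4
def nest():
    W=np.vstack([onplane('top',px([[58,345],[635,553]]),12),onplane('top',px([[168,57],[737,257]]),22),onplane('top',px([[243,128]]),12)])[:,:2]
    N=np.array([[-65,125],[-65,-125],[61,119],[61,-119],[45,85]],float)
    a=N-N.mean(0);b=W-W.mean(0)
    th=np.arctan2((a[:,0]*b[:,1]-a[:,1]*b[:,0]).sum(),(a*b).sum())
    R=np.array([[np.cos(th),-np.sin(th)],[np.sin(th),np.cos(th)]]);t=W.mean(0)-R@N.mean(0)
    return R,t,th,W-(N@R.T+t)
R,t,th,res=nest()
def toN(w): return (np.atleast_2d(w)[:,:2]-t)@R
def toW(n): return np.atleast_2d(n)@R.T+t
def chip(p):
    "white submount: bright blob inside dark carrier contour"
    c=[k for k in carrierfit(p)]
    return c
if __name__=='__main__':
    print('nest',t,np.degrees(th),'res',res.round(1).tolist())
    d=np.load('top0.npz'); p=d['p']
    k=carrierfit(p)[0]
    for k in carrierfit(p)[:2]:
        r=cv2.minAreaRect(onplane('top',k.reshape(-1,2),26)[:,:2].astype(np.float32)); print(toN(r[0]),r[2]-90-np.degrees(th),r[1])
    x=camera_params('top');T=np.array(x['extrinsics']);K=np.array(x['K'])
    for uv in [(385,215),(330,225),(360,240),(345,262)]:
        z=d['d'][uv[1],uv[0]];w=T@np.r_[np.array([(uv[0]-K[0,2])/K[0,0],(uv[1]-K[1,2])/K[1,1],1])*z,1];print(uv,w.round(1))
    for n in [(-50,-20),(-30,-20),(-40,-30),(-40,-15)]: print(n,toW(n).round(1))
E
python3 pose.py
```

```text
nest [601.2680199  -72.89056654] -19.462426341828944 res [[-0.3, -0.6], [0.5, 1.1], [0.7, 3.4], [-1.1, -3.3], [0.1, -0.5]]
[[ -4.39605327 -44.04697781]] 8.051423229035976 (67.10270690917969, 38.707881927490234)
[[-37.43192678  62.43118414]] -1.3550251352218368 (27.977245330810547, 33.850040435791016)
(385, 215) [ 624.2 -154.7   20.1    1. ]
(330, 225) [604.4 -47.8  15.7   1. ]
(360, 240) [ 574.  -105.6   26.     1. ]
(345, 262) [532.7 -77.6  10.    1. ]
(-50, -20) [[547.5 -75.1]]
(-30, -20) [[566.3 -81.8]]
(-40, -30) [[553.6 -87.8]]
(-40, -15) [[558.6 -73.7]]
```

```bash
python3 -m jog '[[[0,0,0,0,0,-0.0113,0],[-0.5,-0.51,0,0,0,0,0],[-0.5,-0.51,0,0,0,0,0],[-0.5,-0.51,0,0,0,0,0],[-0.5,-0.51,0,0,0,0,0],[-0.5,-0.51,0,0,0,0,0],[-0.5,-0.51,0,0,0,0,0],[-0.5,-0.51,0,0,0,0,0],[-0.5,-0.51,0,0,0,0,0],[-0.5,-0.51,0,0,0,0,0],[-0.5,-0.51,0,0,0,0,0],[-0.5,-0.51,0,0,0,0,0]]]' 30
cat > st.py <<'E'
from pose import *
s=telemetry.sense();print('t',s['time'],'N',toN(s['tool_pos']).round(1),'z',s['tool_pos'][2].round(1),'rot',s['tcp_rot'].round(2),'dyaw',round(s['tcp_rot'][2]-180-np.degrees(th),2),'F_nest',(s['ft_force'][:2]@R).round(1),s['ft_force'][2].round(1),'gap',round(s['finger_gap'],1))
E
python3 st.py
```

```text
time: 1.6
tool_pos: [405.5, 192.8, 230.9]
tcp_rot: [-180.0, -0.0, 160.5]
ft_force: [0.0, -0.6, -0.4]
finger_gap: -0.2
t 1.6 N [[-273.1  185.3]] z 230.9 rot [-1.7998e+02 -2.0000e-02  1.6053e+02] dyaw -0.0 F_nest [ 0.2 -0.5] -0.4 gap -0.2
```

```bash
python3 -m jog '[[[-0.5,-0.51,0,0,0,0,0],[-0.5,-0.51,0,0,0,0,0],[-0.5,-0.51,0,0,0,0,0],[-0.5,-0.51,0,0,0,0,0],[-0.5,-0.51,0,0,0,0,0],[-0.5,-0.51,0,0,0,0,0],[-0.5,-0.51,0.5,0,0,0,0],[-0.5,-0.51,0.5,0,0,0,0],[-0.4,-0.5,0.7,0,0,0,0],[0,0,0.7,0,0,0,0],[0,0,0.7,0,0,0,0],[0,0,0,0,0,0,0]]]'
python3 st.py; python3 - <<'E'
from h import *
p,d=grab('scene','scene1'); im=cv2.cvtColor(p,cv2.COLOR_RGB2BGR)[170:370,240:500]
cv2.imwrite('pics/scene1c.png',cv2.resize(im,None,fx=3,fy=3,interpolation=2))
E
```

```text
time: 3.1
tool_pos: [533.3, -94.5, 72.6]
tcp_rot: [-180.0, -0.4, 160.5]
ft_force: [-0.3, 0.1, 0.8]
finger_gap: 0.0
t 3.1 N [[-56.9 -43. ]] z 72.6 rot [-179.97   -0.43  160.52] dyaw -0.02 F_nest [-0.4 -0. ] 0.8 gap 0.0
```

View pics/scene1c.png

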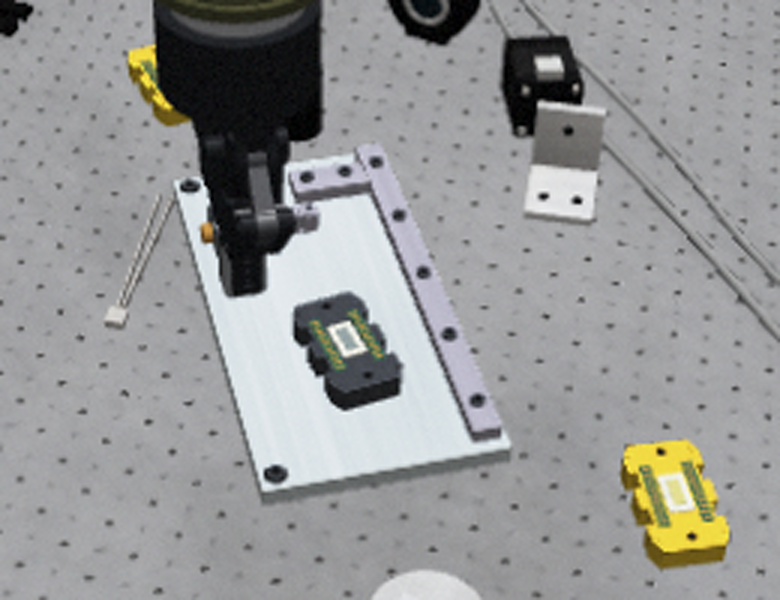

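The fingers stand beside the plate's near edge, clear of the carrier, which is at crop (347,345). I'll go down and push towards the rail.

```bash
python3 -m jog '[[[0,0,0.4,0,0,0,0],[0,0,0.4,0,0,0,0],[0,0,0.29,0,0,0,0],[0,0,0,0,0,0,0],[-0.15,0,0,0,0,0,0],[-0.15,0,0,0,0,0,0],[-0.12,0,0,0,0,0,0],[-0.1,0,0,0,0,0,0],[-0.1,0,0,0,0,0,0],[-0.1,0,0,0,0,0,0],[-0.1,0,0,0,0,0,0],[0,0,0,0,0,0,0]]]'
python3 st.py
```

```text
time: 4.65
tool_pos: [575.5, -109.1, 21.8]
tcp_rot: [180.0, 0.0, 160.5]
ft_force: [-0.7, 0.5, -0.2]
finger_gap: 0.0
t 4.65 N [[-12.2 -42.7]] z 21.8 rot [1.8000e+02 2.0000e-02 1.6052e+02] dyaw -0.01 F_nest [-0.8  0.2] -0.2 gap 0.0
```

```bash
python3 -m jog '[[[0,0,0.09,0,0,0,0],[-0.04,0,0,0,0,0,0],[-0.04,0,0,0,0,0,0],[0,0,0,0,0,0,0]]]'
python3 st.py; python3 - <<'E'
from pose import *
p,d=grab('top','top2'); im=cv2.cvtColor(p,cv2.COLOR_RGB2BGR)[165:290,260:425]
cv2.imwrite('pics/top2c.png',cv2.resize(im,None,fx=4.8,fy=4.8,interpolation=2))
E
```

```text
time: 5.15
tool_pos: [579.1, -110.4, 17.4]
tcp_rot: [-180.0, 0.0, 160.5]
ft_force: [0.0, 0.1, 0.5]
finger_gap: -0.0
t 5.15 N [[ -8.4 -42.7]] z 17.4 rot [-1.8000e+02  1.0000e-02  1.6053e+02] dyaw -0.01 F_nest [-0.   0.1] 0.5 gap -0.0
```

View pics/top2c.png

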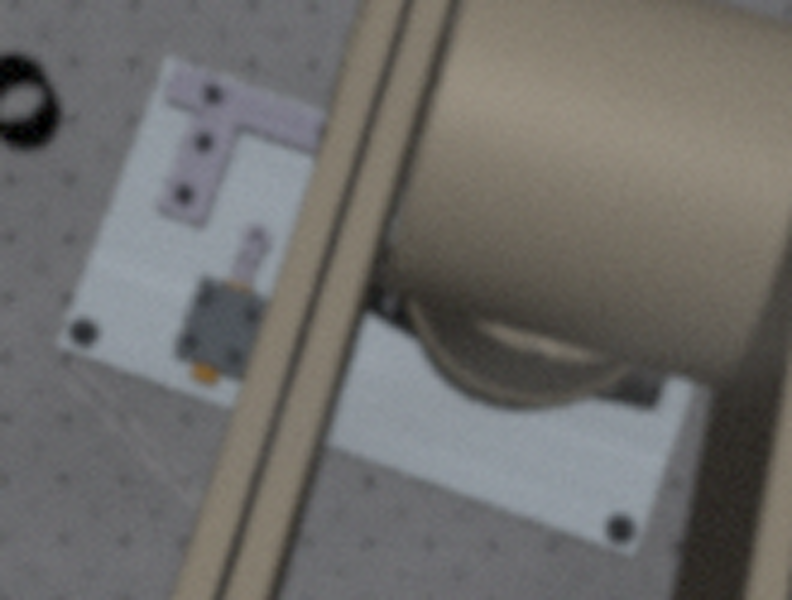

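The arm hides the carrier from above, so I'll go by force and check in the scene view.

```bash
for i in 1 2; do :; done; python3 -m jog '[[[-0.03,0,0,0,0,0,0],[-0.03,0,0,0,0,0,0],[0,0,0,0,0,0,0]]]'
python3 st.py; python3 - <<'E'
from pose import *
p,d=grab('scene','scene2'); im=cv2.cvtColor(p,cv2.COLOR_RGB2BGR)[210:340,290:420]
cv2.imwrite('pics/scene2c.png',cv2.resize(im,None,fx=4.6,fy=4.6,interpolation=2))
E
```

```text
time: 5.58
tool_pos: [580.6, -110.9, 16.8]
tcp_rot: [-180.0, -0.2, 160.5]
ft_force: [-5.0, 2.4, 3.0]
finger_gap: -0.2
t 5.575 N [[ -6.8 -42.7]] z 16.8 rot [-1.7999e+02 -1.5000e-01  1.6053e+02] dyaw -0.0 F_nest [-5.5  0.6] 3.0 gap -0.2
```

View pics/scene2c.png

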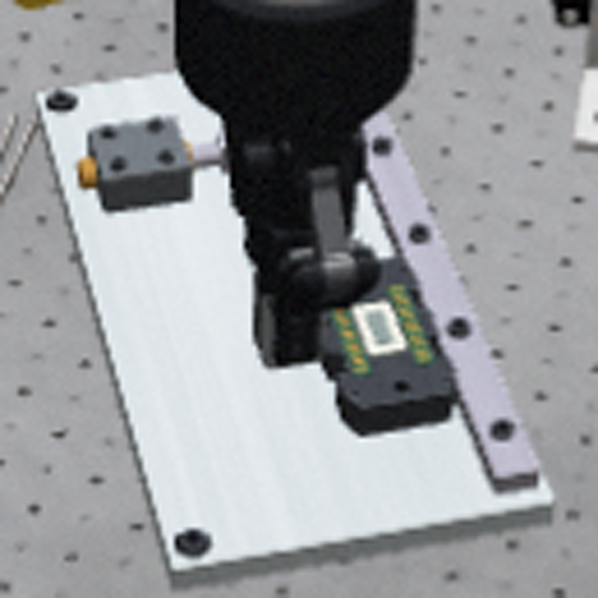

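```bash
python3 -m jog '[[[-0.015,0,0,0,0,0,0],[0,0,0,0,0,0,0],[0,0,0,0,0,0,0]]]'
python3 st.py; python3 - <<'E'
from pose import *
f=lambda a:np.array(a)/4.6+[290,210]-.4
print(toN(onplane('scene',f([[380,327],[342,404],[452,398]]),26)).round(1))
E
```

```text
time: 6.0
tool_pos: [580.6, -110.9, 16.6]
tcp_rot: [-180.0, -0.2, 160.5]
ft_force: [-7.7, 2.4, 3.3]
finger_gap: 0.2
t 6.0 N [[ -6.8 -42.7]] z 16.6 rot [-179.99   -0.24  160.54] dyaw -0.0 F_nest [-8.  -0.3] 3.3 gap 0.2
[[ 25.  -44.8]
 [  2.6 -77.6]
 [ 39.2 -83.5]]
```

```bash
python3 -m jog '[[[0.2,0,0,0,0,0,0],[0.3,0,0,0,0,0,0],[0,0,-0.4,0,0,0,0],[0,-0.4,-0.4,0,0,0,0],[0,-0.5,0,0,0,0,0],[0,-0.45,0,0,0,0,0],[-0.5,0,0,0,0,0,0],[-0.5,0,0,0,0,0,0],[-0.12,0,0,0,0,0,0],[0,0,0,0,0,0,0]]]'
python3 st.py; python3 - <<'E'
from pose import *
p,d=grab('scene','scene3'); im=cv2.cvtColor(p,cv2.COLOR_RGB2BGR)[210:340,290:420]
cv2.imwrite('pics/scene3c.png',cv2.resize(im,None,fx=4.6,fy=4.6,interpolation=2))
E
```

```text
time: 7.25
tool_pos: [589.4, -186.3, 58.3]
tcp_rot: [-180.0, 0.1, 160.5]
ft_force: [0.3, 0.8, 0.2]
finger_gap: 0.1
t 7.25 N [[  26.6 -110.9]] z 58.3 rot [-1.7999e+02  6.0000e-02  1.6051e+02] dyaw -0.02 F_nest [-0.   0.8] 0.2 gap 0.1
```

View pics/scene3c.png

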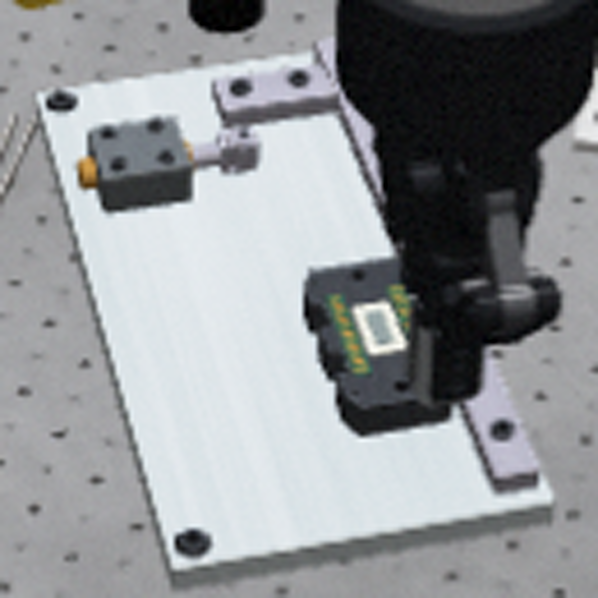

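```bash
python3 -m jog '[[[0.07,0,0.4,0,0,0,0],[0,0,0.42,0,0,0,0],[0,0,0,0,0,0,0],[0,0.2,0,0,0,0,0],[0,0.08,0,0,0,0,0],[-0.004,0.1,0,0,0,0,0],[-0.004,0.1,0,0,0,0,0],[-0.004,0.1,0,0,0,0,0],[-0.004,0.1,0,0,0,0,0],[0,0,0,0,0,0,0]]]'
python3 st.py
```

```text
time: 8.55
tool_pos: [598.2, -152.1, 16.3]
tcp_rot: [180.0, 0.0, 160.6]
ft_force: [-0.8, -0.2, -0.3]
finger_gap: 0.4
t 8.55 N [[ 23.5 -75.7]] z 16.3 rot [1.7999e+02 1.0000e-02 1.6056e+02] dyaw 0.02 F_nest [-0.6 -0.4] -0.3 gap 0.4
```

```bash
python3 -m jog '[[[-0.004,0.1,0,0,0,0,0],[-0.004,0.1,0,0,0,0,0],[-0.004,0.1,0,0,0,0,0],[-0.004,0.1,0,0,0,0,0],[-0.004,0.1,0,0,0,0,0],[-0.004,0.1,0,0,0,0,0],[-0.004,0.1,0,0,0,0,0],[-0.004,0.1,0,0,0,0,0],[0,0,0,0,0,0,0]]]'
python3 st.py; python3 - <<'E'
from pose import *
p,d=grab('scene','scene4'); im=cv2.cvtColor(p,cv2.COLOR_RGB2BGR)[210:340,290:420]
cv2.imwrite('pics/scene4c.png',cv2.resize(im,None,fx=4.6,fy=4.6,interpolation=2))
E
```

```text
time: 9.68
tool_pos: [612.9, -114.9, 16.3]
tcp_rot: [180.0, 0.0, 160.6]
ft_force: [-0.7, -0.3, -0.5]
finger_gap: 0.0
t 9.675 N [[ 25.  -35.7]] z 16.3 rot [179.99   0.   160.56] dyaw 0.02 F_nest [-0.5 -0.5] -0.5 gap 0.0
```

View pics/scene4c.png

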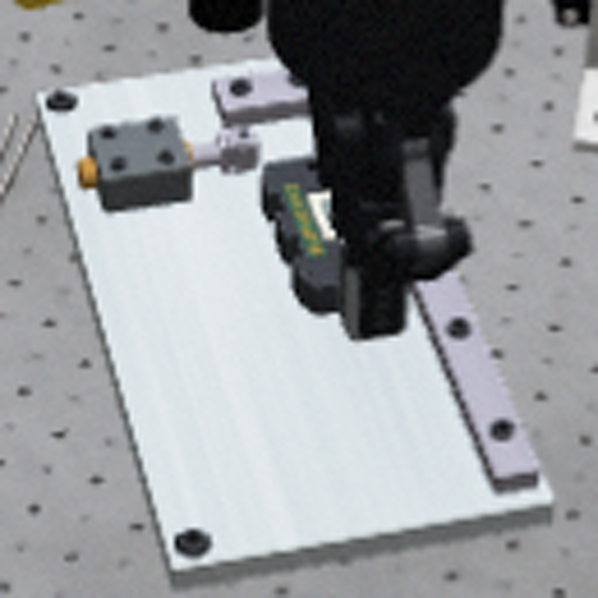

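The carrier is straight along the rail, its leading end (crop (265,165)) just short of the roller at (240,152). I'll push on past the roller.

```bash
python3 -m jog '[[[0,0.06,0,0,0,0,0],[0,0.06,0,0,0,0,0],[-0.004,0.06,0,0,0,0,0],[-0.004,0.06,0,0,0,0,0],[-0.004,0.06,0,0,0,0,0],[-0.004,0.06,0,0,0,0,0],[-0.004,0.06,0,0,0,0,0],[-0.004,0.06,0,0,0,0,0],[0,0.06,0,0,0,0,0],[0,0.06,0,0,0,0,0],[0,0,0,0,0,0,0]]]'
python3 st.py;  python3 -m jog '[[[0,0.04,0,0,0,0,0],[0,0.03,0,0,0,0,0],[0,0,0,0,0,0,0]]]' >/dev/null
python3 st.py
```

```text
time: 11.1
tool_pos: [624.2, -87.0, 16.3]
tcp_rot: [180.0, 0.0, 160.6]
ft_force: [-0.8, -0.2, 0.1]
finger_gap: 0.0
t 11.1 N [[26.3 -5.6]] z 16.3 rot [1.7997e+02 2.0000e-02 1.6055e+02] dyaw 0.01 F_nest [-0.7 -0.5] 0.1 gap 0.0
t 11.475 N [[26.3 -2.5]] z 16.4 rot [1.7999e+02 1.0000e-02 1.6054e+02] dyaw -0.0 F_nest [ 0.4 -0.4] -0.4 gap -0.0
```

```bash
python3 -m jog '[[[0,0.03,0,0,0,0,0],[0,0.03,0,0,0,0,0],[0,0,0,0,0,0,0]]]' >/dev/null
python3 st.py; python3 -m jog '[[[0,0.02,0,0,0,0,0],[0,0.02,0,0,0,0,0],[0,0,0,0,0,0,0]]]' >/dev/null
python3 st.py; python3 - <<'E'
from pose import *
p,d=grab('scene','scene5'); im=cv2.cvtColor(p,cv2.COLOR_RGB2BGR)[200:300,290:400]
cv2.imwrite('pics/scene5c.png',cv2.resize(im,None,fx=6,fy=6,interpolation=2))
E
```

```text
t 11.85 N [[26.2  0.5]] z 16.3 rot [180.     0.   160.54] dyaw 0.0 F_nest [ 0.1 -0.9] -0.9 gap 0.1
t 12.225 N [[26.6  1.6]] z 16.5 rot [-1.7994e+02  4.0000e-02  1.6052e+02] dyaw -0.02 F_nest [ 1.6 -4.2] 0.3 gap 0.1
```

View pics/scene5c.png

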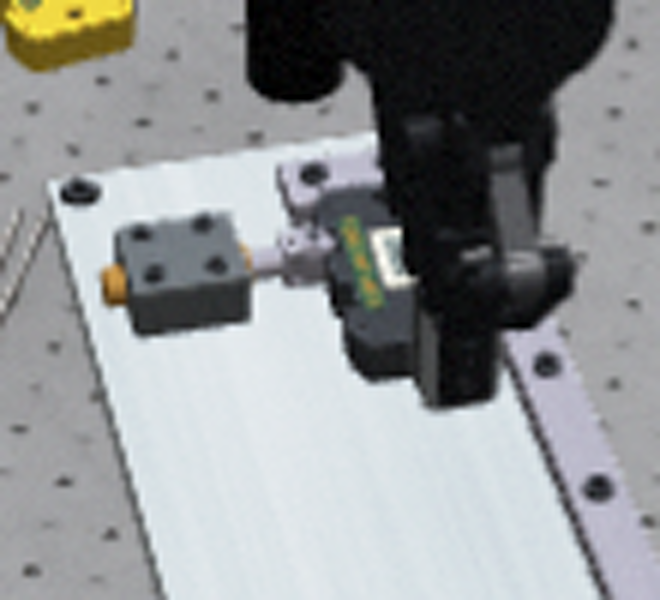

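It looks home: the end meets the stop at crop (320,200) and the roller sits in the leading slot. One firmer press will confirm the hard stop, then I'll back off.

```bash
python3 -m jog '[[[0,0.02,0,0,0,0,0],[0,0.02,0,0,0,0,0],[0,0,0,0,0,0,0]]]' >/dev/null
python3 st.py; python3 -m jog '[[[0,-0.2,0,0,0,0,0],[0,-0.4,0,0,0,0,0],[0,-0.2,-0.6,0,0,0,0],[0,0,-0.8,0,0,0,0],[0.5,-0.5,-0.8,0,0,0,0],[0.5,-0.8,-0.4,0,0,0,0],[0.5,-0.8,0,0,0,0,0],[0.5,-0.8,0,0,0,0,0],[0.5,-0.8,0,0,0,0,0],[0.5,-0.8,0,0,0,0,0],[0.5,-0.8,0,0,0,0,0],[0,0,0,0,0,0,0]]]'
python3 - <<'E'
from pose import *
p,d=grab('top','top6'); im=cv2.cvtColor(p,cv2.COLOR_RGB2BGR)[165:290,260:425]
cv2.imwrite('pics/top6c.png',cv2.resize(im,None,fx=4.8,fy=4.8,interpolation=2))
grab('scene','scene6')
for k in carrierfit(p):
    w=onplane('top',k.reshape(-1,2),26);r=cv2.minAreaRect(w[:,:2].astype(np.float32));print(toN(r[0]).round(1),r)
E
```

```text
t 12.65 N [[27.1  2.2]] z 16.7 rot [-1.7984e+02  9.0000e-02  1.6049e+02] dyaw -0.05 F_nest [  3.7 -10.8] 0.9 gap -0.2
time: 14.15
tool_pos: [358.2, -308.7, 146.3]
tcp_rot: [-180.0, -0.0, 160.3]
ft_force: [0.9, 0.1, -0.6]
finger_gap: 0.1
[[-37.5  62.4]] ((586.676513671875, -1.5489463806152344), (27.581438064575195, 33.823204040527344), 70.23255157470703)
[[28.2 56.6]] ((646.718994140625, -28.887882232666016), (82.92550659179688, 51.17092514038086), 68.38594055175781)
[[ 19.8 162.3]] ((673.9910888671875, 73.5849838256836), (53.677345275878906, 23.369319915771484), 1.3107092380523682)
```

View pics/top6c.png

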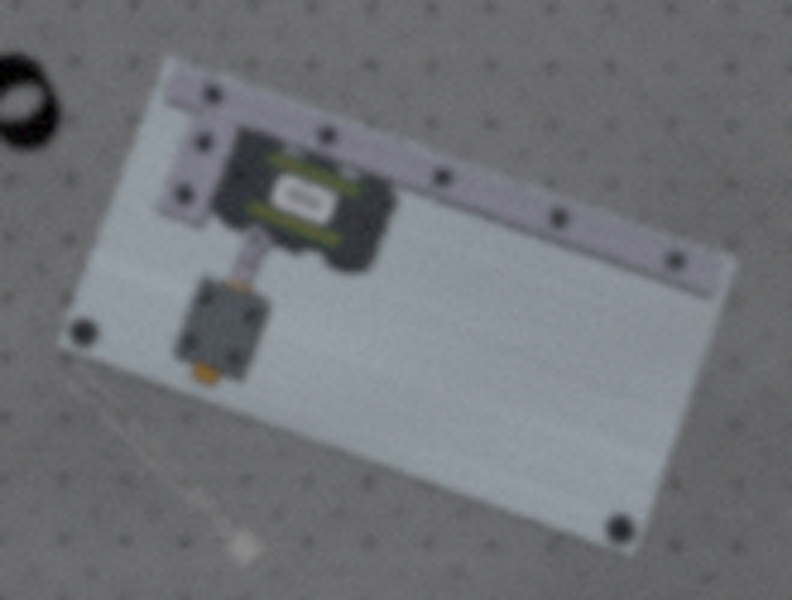

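```bash
python3 - <<'E'
from pose import *
for tag in('top0','top6'):
    p=np.load(tag+'.npz')['p'].astype(int); y=(p[...,:2].min(2)-p[...,2])
    m=(y>22).astype(np.uint8); m[:170]=0;m[290:]=0;m[:,:282]=0;m[:,405:]=0
    n,l,s,c=cv2.connectedComponentsWithStats(m)
    for i in range(1,n):
        if s[i,4]<12: continue
        v,u=np.nonzero(l==i); w=toN(onplane('top',np.c_[u,v],26)); q=cv2.fitLine(w.astype(np.float32),2,0,.01,.01).ravel(); print(tag,s[i,4],w.mean(0).round(1),'deg',np.degrees(np.arctan(-q[0]/q[1])).round(1))
p=np.load('top6.npz')['p'];print('chip',toN(onplane('top',px([[303,199]]),27)))
# dark side edges, subpixel: near flat trailing part & trailing end, rail gap profile across x at several y
g=p.max(2).astype(np.float32)
from scipy.ndimage import map_coordinates
c=camera_params('top');T=np.linalg.inv(np.array(c['extrinsics']))
for yy in (18,22,26,36,50,64,74,78):
    xs=np.arange(-5,62,3.); w=np.c_[toW(np.c_[xs,np.full_like(xs,yy)]),np.full_like(xs,26)]
    uv=cv2.projectPoints(w,cv2.Rodrigues(T[:3,:3])[0],T[:3,3],np.array(c['K']),np.array(c['D']))[0].reshape(-1,2)
    print(yy,map_coordinates(g,[uv[:,1],uv[:,0]],order=1).astype(int))
E
```

```text
chip [[23.00009764 50.03874027]]
18 [158 157 143  98  73  65  67  63  64  64  63  64  62  64  79  97 113 133
 135 134 133 135 124]
22 [159 155 112  65  59  61  58  58  59  51  59  59  62  61  63  68 104 134
 136 133 134 129 117]
26 [158 147 100  60  60  59  60  60  59  59  59  61  61  62  62  66 101 130
 132 132 134 133 123]
36 [158 158 149 115  70  81  83  71  83  89  85  82  77  84  91 111 113 131
 135 132 134 131 111]
50 [159 156 115  64  58  75  89 111 151 137 136 143 107  86  73  65  95 111
  84  72 107 128 120]
64 [128 125 113 107  85  72  84  74  79  89  89  80  70  83  83  94 110 134
 135 132 135 134 121]
74 [160 157 128  74  56  56  59  60  58  57  56  55  58  58  59  62  91 128
 133 133 136 134 122]
78 [159 158 147  99  62  59  59  59  57  50  49  59  58  59  60  63  92 128
 134 133 135 137 123]
```

The near-edge profile suggests the trailing end stands about 1 mm off the rail, or 0.02 rad. That's inside the tolerance, but time remains, so I'll square it with a gentle nudge on the near side by the trailing end.

```bash
python3 -m jog '[[[-0.2,0.7,0,0,0,0,0],[-0.25,0.7,0,0,0,0,0],[-0.25,0.7,0,0,0,0,0],[-0.25,0.7,0,0,0,0,0],[-0.25,0.7,0,0,0,0,0],[-0.25,0.7,0,0,0,0,0],[-0.25,0.7,0,0,0,0,0],[-0.25,0.7,0.2,0,0,0,0],[-0.25,0.7,0.4,0,0,0,0],[0,0.16,0.4,0,0,0,0],[0,0,0.4,0,0,0,0],[0,0,0,0,0,0,0]]]'
python3 st.py
```

```text
time: 15.75
tool_pos: [569.7, -39.0, 73.6]
tcp_rot: [-179.9, -0.3, 160.5]
ft_force: [-0.3, -0.0, 0.2]
finger_gap: 0.0
t 15.75 N [[-41.   21.4]] z 73.6 rot [-179.93   -0.28  160.52] dyaw -0.01 F_nest [-0.3 -0.1] 0.2 gap 0.0
```

```bash
python3 -m jog '[[[0,-0.03,0.5,0,0,0,0],[0,0,0.4,0,0,0,0],[0,0,0.2,0,0,0,0],[0,0,0,0,0,0,0],[-0.2,0,0,0,0,0,0],[-0.2,0,0,0,0,0,0],[-0.15,0,0,0,0,0,0],[-0.06,0,0,0,0,0,0],[0,0,0,0,0,0,0]]]' >/dev/null
python3 st.py
```

```text
t 16.875 N [[-8.2 20.8]] z 21.2 rot [-1.8000e+02 -1.0000e-02  1.6053e+02] dyaw -0.01 F_nest [0.2 0.3] 0.3 gap 0.1
```

```bash
python3 -m jog '[[[-0.02,0,0.06,0,0,0,0],[-0.02,0,0,0,0,0,0],[0,0,0,0,0,0,0]]]' >/dev/null
python3 st.py;python3 -m jog '[[[-0.015,0,0,0,0,0,0],[0,0,0,0,0,0,0]]]' >/dev/null
python3 st.py
```

```text
t 17.25 N [[-6.8 20.8]] z 18.0 rot [-1.7999e+02 -5.0000e-02  1.6054e+02] dyaw -0.0 F_nest [-1.4  0.1] -0.7 gap -0.4
t 17.5 N [[-6.5 20.8]] z 17.9 rot [-1.7999e+02 -1.1000e-01  1.6054e+02] dyaw -0.0 F_nest [-5.9  0.2] 0.9 gap -0.4
```

```bash
python3 -m jog '[[[0.1,0,0,0,0,0,0],[0.3,0,0,0,0,0,0],[0,0,-0.6,0,0,0,0],[0,0,-0.8,0,0,0,0],[0.2,-0.8,-0.8,0,0,0,0],[0.3,-0.8,-0.4,0,0,0,0],[0.3,-0.8,0,0,0,0,0],[0.3,-0.8,0,0,0,0,0],[0.3,-0.8,0,0,0,0,0],[0.3,-0.8,0,0,0,0,0],[0.3,-0.8,0,0,0,0,0],[0.3,-0.8,0,0,0,0,0]]]'
python3 -m jog '[[[0.3,-0.4,0,0,0,0,0],[0,0,0,0,0,0,0],[0,0,0,0,0,0,0]]]'
python3 - <<'E'
from pose import *
from scipy.ndimage import map_coordinates
p,d=grab('top','top7'); im=cv2.cvtColor(p,cv2.COLOR_RGB2BGR)[165:290,260:425]
cv2.imwrite('pics/top7c.png',cv2.resize(im,None,fx=4.8,fy=4.8,interpolation=2))
c=camera_params('top');T=np.linalg.inv(np.array(c['extrinsics']))
for tag in('top6','top7'):
  g=np.load(tag+'.npz')['p'].max(2).astype(np.float32)
  for yy in (22,26,50,74,76):
    xs=np.array([-2,1,4,7,34,37,40,43,46.]); w=np.c_[toW(np.c_[xs,np.full_like(xs,yy)]),np.full_like(xs,26)]
    uv=cv2.projectPoints(w,cv2.Rodrigues(T[:3,:3])[0],T[:3,3],np.array(c['K']),np.array(c['D']))[0].reshape(-1,2)
    print(tag,yy,map_coordinates(g,[uv[:,1],uv[:,0]],order=1).astype(int))
E
python3 st.py
```

```text
time: 19.0
tool_pos: [368.5, -309.5, 149.0]
tcp_rot: [-179.9, 0.1, 160.5]
ft_force: [0.5, 0.5, -0.5]
finger_gap: 0.2
time: 19.38
tool_pos: [348.8, -321.9, 148.6]
tcp_rot: [-180.0, 0.1, 160.5]
ft_force: [0.7, 0.5, -0.8]
finger_gap: 0.1
top6 22 [155 112  65  59  61  63  68 104 134]
top6 26 [147 100  60  60  62  62  66 101 130]
top6 50 [156 115  64  58  86  73  65  95 111]
top6 74 [157 128  74  56  58  59  62  91 128]
top6 76 [156 137  84  57  59  60  65  91 127]
top7 22 [157 131  76  58  59  61  63  96 130]
top7 26 [155 125  68  61  62  61  63  94 127]
top7 50 [158 126  69  56  87  77  65  89 108]
top7 74 [157 125  66  58  58  58  61  87 125]
top7 76 [156 131  75  59  60  57  61  87 122]
t 19.425 N [[-155.  -318.6]] z 148.6 rot [-1.7999e+02  5.0000e-02  1.6056e+02] dyaw 0.02 F_nest [ 1.2 -0.2] -0.0 gap -0.4
```

View pics/top7c.png

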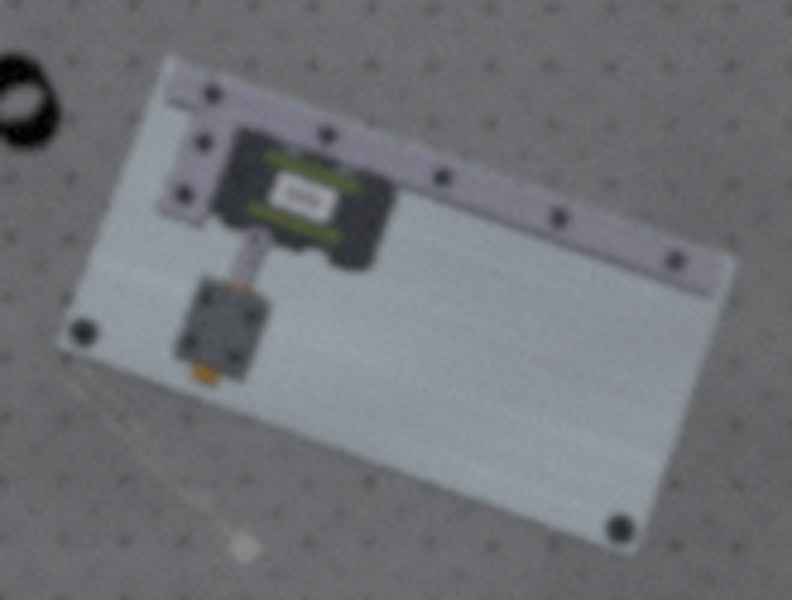

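The carrier is now square: its edge profile is the same at both ends. It sits in the corner against rail and stop, the roller is in the leading slot, the tweezers and lens tube are where they were, and the hand is clear. I'm handing in.

```bash
python3 -c "from bench import job; print(job.hand_in())"
```

```text
the job is handed in; nothing more can be done
None
```

The carrier is home in the corner between rail and end stop, and I handed the job in at about 19.4 s; no verdict is reported. I pushed it with shut fingers onto the rail (about 8 N), slid it past the roller to the end stop (about 11 N), then backed off.

- **Squareness:** the first check from above showed the trailing end about 1 mm off the rail (0.02 rad, inside tolerance). I squared it with a 6 N nudge. The last picture shows the same edge profile at both ends.
- **Position:** both stops felt hard. The scene camera put the chip at x = 25.0 mm when the carrier first lay against the rail. From above, before the nudge, it read x = 23, y = 50 mm (home is 25, 50). These differ by about 2 mm, which is about the calibration error; I went by the hard contact.
- **Roller:** the pictures show it in the leading slot, but I could not read the plunger joint directly.
- **Surroundings:** the tweezers and lens tube look unmoved in the last picture. I did not re-check the lens case there, because it was outside the crop; the hand crossed its side of the nest only with the fingers raised. The chip was never approached, and the hand finished clear.

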